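Index the lathe's turret carriage stop to its longest rod

TASK

Index the five-position carriage stop on the lathe bed so that its longest stop rod stands at the top, in line with the anvil on the carriage: press a fingertip on the drum's knurled rim and drag it round by friction, click by click, until the drum snaps into that detent, then take the finger away. Do not touch the preset stop rods, and leave the loose things on the bench where they are.

Things in the scene. Friction and masses are not known exactly. Their poses are not given: they have to be found in the camera images.
- turret (a joint): drum's turn about its level axis, rad, endless: angle of the longest rod from the top. 0 (or 6.283): longest rod on top; grows as the drum's top moves away from the robot (rim_top's +x); at 1.257 that rod is on the far side. Detents every 1.257; starts in one of the other four (rarely half-way). 2 to 3 N of rim drag takes it past the crest 0.63 rad (22 mm of rim) on; let go beyond, it snaps home
- drum: the carriage stop's knurled steel drum, 70 mm diameter, 42 mm long; origin at its centre on the axis, y along the axis towards the headstock, z (turning with it) towards the longest rod
- rim_top (a point): fixed point at the very top of the knurled rim, half-way along the drum, 138 mm above the bench (not carried round). z up; y along the drum's axis towards the headstock; x level across it, away from the robot. Drum axis 35 mm below; knurl reaches 21 mm either way along y. Beyond: clamp block from y +24 mm, at least 8 mm lower; bed way from x +50 mm, 20 mm lower
- rods: the five preset stop rods, 10 mm round bright steel, parallel to the drum's axis and 24 mm from it, 72 degrees apart, standing out of the drum's end face on the carriage (-y) side: the longest by 85 mm, the others 36, 24, 46 and 30 mm. Origin at the drum's centre, axes turn with it, longest rod on +z. Not to be touched
- lathe: bench lathe bolted to the bench; origin on the bench under the bed's centreline, x away from the robot, y along the bed towards the headstock. Bed ways 118 mm high, x -0.067 to 0.067. Headstock and chuck at y 0.44 to 0.83, x -0.13 to 0.11, 305 mm high; tailstock at y below -0.38, 295 mm high
- long_tip (a point): free end of the longest stop rod, 106 mm from the drum's middle along the axis, 24 mm from the axis
- chuck_key: loose steel T-shaped chuck key, 110 by 100 by 16 mm, lying on the bench in front of the lathe; a bystander
- drill: loose taper-shank twist drill, 170 mm long, 20 mm thick, lying on the bench; a bystander
- brush: loose chip brush lying on the bench; a bystander
- oiler: loose white oil bottle with a black spout, 60 mm in diameter, 134 mm tall, standing on the bench; a bystander
- anvil (a point): centre of the free face of the anvil, a 16 mm round steel button on the +y side of the lathe's carriage, 127 mm above the bench, facing the stop rods; axes as rim_top. The carriage is fixed behind it: saddle from y -12 to -152 mm, x -32 to +208 mm of this point, 140 mm high; handwheel in front to x -82 mm; tool post from x +85 mm, 272 mm high

How it is judged (in metres and radians):
On the way:
1. a finger presses on the drum while the longest rod is not yet at the top (contact force between the fingers and drum above 1 N and z of long_tip in the frame of rim_top below -0.02 m), for 0.1 s.
At the end, for the whole second after the job is handed in: the longest stop rod is at the top of the drum, its end within 3.5 mm sideways of straight above the axis (0.15 rad), and the drum rests in that detent with nothing touching it (x of long_tip in the frame of rim_top between -0.0035 and 0.0035 m and z of long_tip in the frame of rim_top above -0.02 m and velocity of joint turret between -0.05 and 0.05 rad/s).
It fails at once if a stop rod is touched (contact force between the fingers and rods above 1 N).
It fails at once if something lying on the bench is moved, lifted or knocked (distance of any of chuck_key, drill, brush, oiler from where it was at the start of the episode above 0.015 m or angle between oiler's own z axis and vertical above 0.3 rad).
It also fails if it takes over 45 s, if anything falls off the work surface, if the arm or the gripper's body presses on something with over 40 N, if the wrist force passes 120 N, or if a joint passes its speed limit or range.

ROBOT

A 6-joint arm with a two-finger parallel gripper is mounted at the origin on the work surface. World frame = base frame: x ahead of the robot, y to its left, z up, the work surface at z = 0. Lengths are in mm, angles in rad, forces in N, time in s.
With the tool pointing down it reaches from about 350 to 975 mm from the base axis. Payload 7.1 kg.
Tool frame: the origin (TCP) lies on the front face of the gripper's body, between the roots of the fingers; the fingertips stand 80 mm ahead of it and the grasp point (between the pads) lies 61 mm ahead of it; z points along the fingers, y is the line along which they close (so a half turn about z gives the same grasp; the last joint's range is limited). The gripper opens to 88 mm and grips with 3 to 60 N. Pads are 20 mm wide; open, the fingers measure 115 mm over their backs; the gripper's body (75 mm by 178 mm) begins 61 mm behind the grasp point.
Start: joints at [1.31, 0.423, 1.63, -0, 1.089, -0.019], TCP at [149.625, 606.809, 302.675] pointing down, gripper open.
Joint ranges: [-3, 3], [-0.9, 2.11], [0.09, 2.58], [-1.31, 4.45], [0.11, 2.69], [-2.54, 2.54]. Speed limits (rad/s): [2.39, 2.39, 3.01, 3.14, 3.14, 3.14].

INTERFACE

Orientations are given as a rotation vector (axis times angle).
In Python, from workcell import readout, vision, close_job gives the robot as it stands.
- The arm moves only by the tool servo_tool, never from a script. Its argument "plan" is a list that holds one entry, the list of rows, each a list of 7 numbers: the gripper command: -1 is fully open, 1 is shut, values between are in proportion, then the shift along the world's x, y, z in units of 40 mm (1.0 is 40 mm), then the turn, a rotation vector about the world's x, y, z in units of 5 degrees (1.0 is 5 degrees). A call has 1 to 5 rows; each row shifts and turns the commanded pose from where the row before left it; what a row does not reach is not made up. A row lasts 1/12 s, in which the tool goes at most 41.7 mm and 7.16 degrees, less where a joint would pass 70% of its speed; a pose out of reach is approached as far as the arm can. A call is refused whole if a number of a shift passes 1 or a number of a turn 1, either way. A call with a gripper value outside its range is refused whole. The fingers move at their own pace and stop on an object; the grip force is fixed at half the most. Time passes only in rows, so rows that do not move let the fingers close. It gives the time, the measured TCP pose, the force, the opening and the grip force at its end, in the units of the state.
- readout.get_obs(): the state, without advancing time (a new reading comes with each control period).
- vision.get_image(name): name is "scene" or "top"; returns the picture (400x640x3 uint8, red, green, blue); there is no depth.
- vision.camera_params(name): a dict with "fx", "fy", "cx", "cy" (pixels), "D" ([k1, k2, p1, p2, k3] as OpenCV has them; the pictures are not rectified), "rvec" (rotation vector, rad) and "tvec" (3), from world to camera coordinates, as OpenCV has them. Camera axes: x right, y down, z forward; pixel columns grow to the right and rows downward; lengths in mm; the calibration is good to about 2 mm. A picture is of the moment at which its call begins. camera_params takes no time and is no camera call.
- close_job(): hands the job in; it is judged then, once.
The state is a dict: "t": time; "qpos": joint angles; "qvel": joint speeds; "joint_torque": joint torques, N m; "ee_pos": TCP position; "orientation": TCP orientation; "ft_force": force on the tool from outside, world axes, zero at the start; "moment": the same for the moment, N m; "width": finger opening in mm; "grasp_force": force on a finger pad.
Only numpy, scipy, OpenCV 4.12 (cv2) and the standard library are available. Lean on these libraries where they do the work, as an engineer would, in place of code of your own. Each camera call takes 0.05 s, during which the arm holds its last target. There are 200 camera calls.

## Working session

There is one attempt and no reset: what is moved stays moved. The work goes in short steps, Python scripts to look and compute and a tool call to move; the robot and the scene stay as the last step left them, time stands still between calls to the robot, and variables do not carry over. Pictures are saved under pics/ and viewed, at most 10 in all, crops included, and the job is handed in when it is done.

Besides the shell and the picture viewer there is one more tool, called in YAML: its name, and indented under it one key for each argument. servo_tool: Moves the arm, as the interface text tells. Its arguments: {"type":"object","properties":{"plan":{"type":"array"}},"required":["plan"]}

```bash
mkdir -p pics; python3 - <<'E'
from workcell import readout, vision
import cv2
for n in("scene","top"):
    cv2.imwrite(f"pics/{n}0.png",vision.get_image(n)[:,:,::-1]); print(vision.camera_params(n))
print(readout.get_obs())
E
```

```text
{'fx': 392.1614500200663, 'fy': 392.1614500200663, 'cx': 313.9855450895056, 'cy': 206.62864796336584, 'D': array([-0.01577287,  0.        ,  0.        ,  0.        ,  0.        ]), 'rvec': array([ 2.06520871,  1.49048693, -0.51181887]), 'tvec': array([-199.84490962, -385.68850256, 1423.88864333])}
{'fx': 488.65716129347345, 'fy': 488.65716129347345, 'cx': 314.89452467069776, 'cy': 202.08449782817425, 'D': array([-0.07465541,  0.        ,  0.        ,  0.        ,  0.        ]), 'rvec': array([ 2.1343675 , -2.0897983 ,  0.20657612]), 'tvec': array([ -27.83316029,  616.32423274, 1224.38579195])}
{'t': 0.1, 'qpos': array([ 1.30999623e+00,  4.23738727e-01,  1.63061122e+00, -4.01001077e-05,
        1.08859376e+00, -1.89800511e-02]), 'qvel': array([-2.52881217e-03, -9.45408744e-04, -2.36209375e-03, -1.52698261e-04,
       -7.77083877e-05, -8.17164079e-04]), 'joint_torque': array([ 5.33441726e-04, -5.45612097e+01, -2.74323481e+01,  6.46149111e-02,
        1.87499088e-02, -1.95877328e-05]), 'ee_pos': array([149.53831775, 606.4422722 , 301.99632618]), 'orientation': array([-3.78877597e-01, -3.11850751e+00,  2.10917595e-03]), 'ft_force': array([-0.94117056, -0.03917782,  0.07088755]), 'moment': array([-0.01917885, -0.00418855,  0.01921975]), 'grasp_force': 0.0, 'width': 87.6811721593995}
```

View pics/scene0.png

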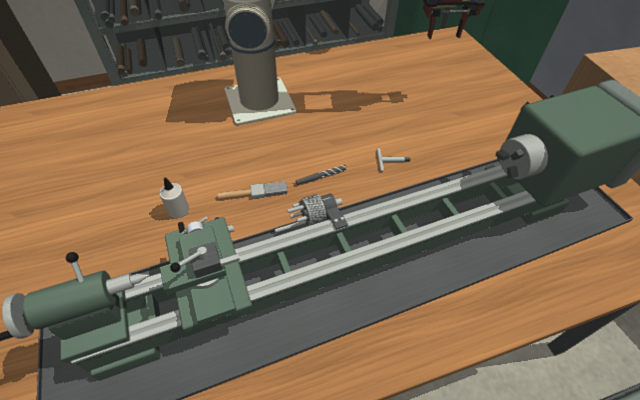

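View pics/top0.png

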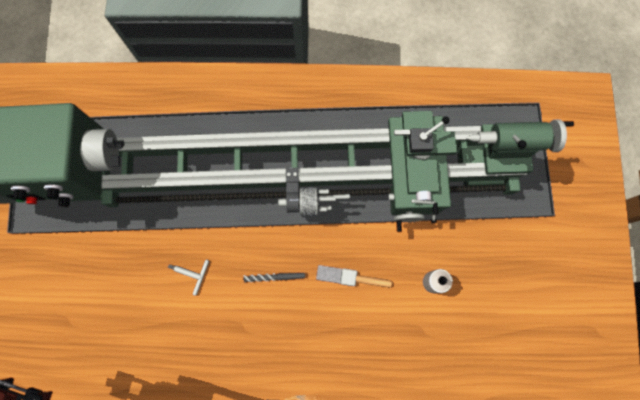

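The scene view shows the drum near (317,208) with its rods pointing left. The top view shows it near (311,201) with its rods pointing right. The bystanders lie on the robot's side: key (190,275), drill (275,277), brush (352,276) and oiler (438,281). I'll enlarge both views.

```bash
python3 - <<'E'
import cv2,numpy as np
a=cv2.imread("pics/scene0.png")[180:240,270:360]; b=cv2.imread("pics/top0.png")[160:220,270:360]
a,b=[cv2.resize(i,None,fx=6.6,fy=6.6,interpolation=cv2.INTER_CUBIC)[:, :] for i in(a,b)]
cv2.imwrite("pics/c0.png",cv2.resize(np.vstack([a,b]),None,fx=.755,fy=.755))
E
```

```text
(no output)
```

View pics/c0.png

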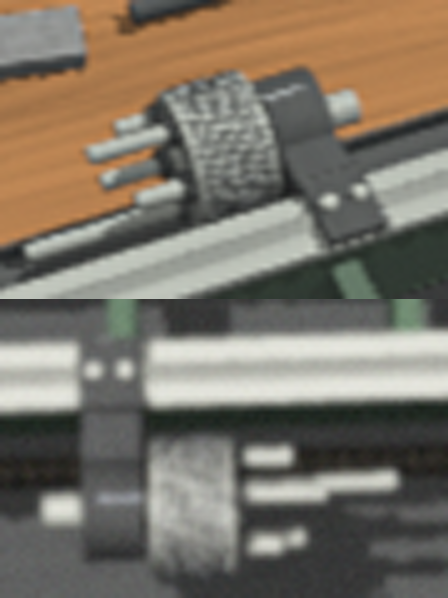

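```bash
cat > h.py <<'E'
import numpy as np,cv2
from workcell import vision
P={n:vision.camera_params(n) for n in("scene","top")}
def plane(n,uv,z):
    p=P[n];K=np.array([[p['fx'],0,p['cx']],[0,p['fy'],p['cy']],[0,0,1]]);R=cv2.Rodrigues(p['rvec'])[0]
    u=cv2.undistortPoints(np.array([[uv]],float),K,p['D'])[0,0]
    d=R.T@np.array([*u,1]);c=-R.T@p['tvec'];return (c+d*(z-c[2])/d[2]).round(1)
def proj(n,X):
    p=P[n];K=np.array([[p['fx'],0,p['cx']],[0,p['fy'],p['cy']],[0,0,1]])
    return cv2.projectPoints(np.array(X,float).reshape(-1,3),p['rvec'],p['tvec'],K,p['D'])[0][:,0].round(1)
E
python3 - <<'E'
from h import *
T=lambda x,y:(270+(x+.5)/4.983-.5,160+(y-299+.5)/4.983-.5)
for p,z in [((148,500),138),((237,500),138),((190,434),110),((192,575),110),((400,480),84)]: print(p,plane("top",T(*p),z))
for uv in[(103,178),(390,165),(103,187),(390,174)]:print(plane("top",uv,118))
S=lambda x,y:(270+(x+.5)/4.983-.5,180+(y+.5)/4.983-.5)
for p,z in [((165,105),138),((240,72),138),((28,250),84)]: print(p,plane("scene",S(*p),z))
for n,uv in[("top",(438,281)),("top",(275,277)),("top",(352,276)),("top",(205,263))]:print(plane(n,uv,0))
E
```

```text
(148, 500) [605.9  23.2 138. ]
(237, 500) [606.8 -21.  138. ]
(190, 434) [646.7   3.9 110. ]
(192, 575) [573.5   1.1 110. ]
(400, 480) [ 630.5 -105.4   84. ]
[657.7 533.9 118. ]
[ 706.3 -205.5  118. ]
[633.8 531.2 118. ]
[ 682.4 -205.2  118. ]
(165, 105) [606.5 -21.9 138. ]
(240, 72) [597.9  19.8 138. ]
(28, 250) [ 631.3 -101.7   84. ]
[ 419.8 -350.     0. ]
[421.9  88.5   0. ]
[ 429.  -118.2    0. ]
[454.9 279.9   0. ]
```

The tip fits both views at z≈84, which gives drum angle ≈2.51: two clicks with the top moving toward the robot (-x). Rim top is about (609, 0.5, 138), lathe yaw about +0.065. I'll travel there with the gripper closing.

servo_tool:
  plan:
    - [[1,0.59,-0.75,0,0,0,0.18],[1,0.59,-0.75,0,0,0,0.18],[1,0.59,-0.75,0,0,0,0.18],[1,0.59,-0.75,0,0,0,0.18],[1,0.59,-0.75,0,0,0,0.18]]

```text
t: 0.52
ee_pos: [268.2, 455.2, 302.4]
orientation: [-0.254, -3.131, 0.001]
ft_force: [0.7, 1.4, 0.2]
width: 58.1
grasp_force: 0.0
```

servo_tool:
  plan:
    - [[1,0.59,-0.75,0,0,0,0.18],[1,0.59,-0.75,0,0,0,0.18],[1,0.59,-0.75,0,0,0,0.18],[1,0.59,-0.75,0,0,0,0.18],[1,0.59,-0.75,0,0,0,0.18]]

```text
t: 0.93
ee_pos: [386.3, 305.1, 302.6]
orientation: [-0.131, -3.139, 0.0]
ft_force: [-0.4, -0.2, -0.8]
width: 24.9
grasp_force: 0.0
```

servo_tool:
  plan:
    - [[1,0.59,-0.75,0,0,0,0.18],[1,0.59,-0.75,0,0,0,0.18],[1,0.59,-0.75,0,0,0,0.18],[1,0.59,-0.75,0,0,0,0.18],[1,0.59,-0.75,0,0,0,0.18]]

```text
t: 1.35
ee_pos: [504.3, 155.0, 302.6]
orientation: [-0.009, -3.141, 0.0]
ft_force: [0.2, 0.9, 0.3]
width: 0.2
grasp_force: 0.0
```

servo_tool:
  plan:
    - [[1,0.59,-0.75,0,0,0,0.18],[1,0.59,-0.75,0,0,0,0.18],[1,0.59,-0.75,0,0,0,0.18],[1,0.59,-0.75,0,0,0,0.18],[1,0.59,-0.75,0,0,0,0.18]]

```text
t: 1.77
ee_pos: [622.3, 5.0, 302.3]
orientation: [0.114, -3.139, -0.0]
ft_force: [0.3, 0.7, 0.1]
width: 0.6
grasp_force: 0.0
```

servo_tool:
  plan:
    - [[1,0,0,-0.8,0,0,0],[1,0,0,-0.8,0,0,0],[1,0,0,-0.3,0,0,0],[1,0,0,0,0,0,0]]

```text
t: 2.1
ee_pos: [619.5, 6.7, 223.0]
orientation: [0.113, -3.132, -0.0]
ft_force: [0.2, -0.9, 0.5]
width: 0.6
grasp_force: 0.0
```

```bash
cat > look.py <<'E'
import sys
from h import *
o=[]
for n,r in(("scene",(170,270)),("top",(160,270))):
    i=vision.get_image(n)[:,:,::-1];a=i[r[0]:r[0]+60,r[1]:r[1]+90]
    o.append(cv2.resize(a,None,fx=4.983,fy=4.983,interpolation=cv2.INTER_CUBIC))
cv2.imwrite(f"pics/{sys.argv[1]}.png",np.vstack(o))
E
python3 look.py c1
```

```text
(no output)
```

View pics/c1.png

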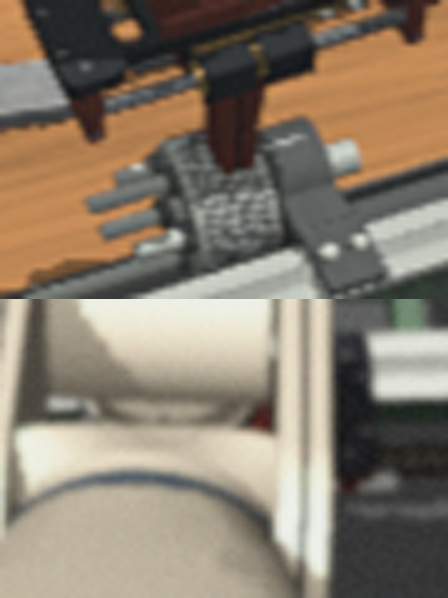

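The fingertip sits above the knurl, mid-drum and slightly toward the headstock, clear of the rods. Next I'll press down in small steps.

servo_tool:
  plan:
    - [[1,0.1,-0.08,-0.08,0,0,0],[1,0,0,-0.02,0,0,0],[1,0,0,0,0,0,0]]

```text
t: 2.45
ee_pos: [626.4, 3.8, 224.0]
orientation: [-0.114, 3.137, -0.0]
ft_force: [-0.4, -0.7, -0.5]
width: 0.2
grasp_force: 0.0
```

servo_tool:
  plan:
    - [[1,0,0,-0.03,0,0,0],[1,0,0,0,0,0,0]]

```text
t: 2.62
ee_pos: [625.7, 3.7, 222.0]
orientation: [-0.114, 3.139, -0.0]
ft_force: [0.5, 0.5, -0.6]
width: 0.5
grasp_force: 0.0
```

servo_tool:
  plan:
    - [[1,0,0,-0.05,0,0,0],[1,0,0,-0.02,0,0,0],[1,0,0,0,0,0,0]]

```text
t: 2.87
ee_pos: [625.4, 3.6, 218.4]
orientation: [0.114, -3.139, -0.0]
ft_force: [-0.2, 0.2, 1.1]
width: 0.5
grasp_force: 0.0
```

servo_tool:
  plan:
    - [[1,0,0,-0.03,0,0,0],[1,0,0,0,0,0,0]]

```text
t: 3.03
ee_pos: [625.9, 3.6, 217.8]
orientation: [-0.114, 3.139, 0.0]
ft_force: [0.3, 0.2, 3.1]
width: 0.3
grasp_force: 1.5
```

servo_tool:
  plan:
    - [[1,0,0,-0.03,0,0,0],[1,0,0,0,0,0,0]]

```text
t: 3.2
ee_pos: [626.5, 3.6, 217.4]
orientation: [-0.113, 3.137, -0.0]
ft_force: [-0.4, -0.2, 8.3]
width: 0.1
grasp_force: 3.7
```

servo_tool:
  plan:
    - [[1,0,0,-0.03,0,0,0],[1,-0.06,0,0,0,0,0],[1,-0.1,0,0,0,0,0],[1,-0.1,0,0,0,0,0]]

```text
t: 3.53
ee_pos: [618.3, 3.4, 218.0]
orientation: [-0.114, 3.131, -0.001]
ft_force: [3.1, -2.1, 15.0]
width: 0.4
grasp_force: 7.2
```

servo_tool:
  plan:
    - [[1,-0.1,0,0,0,0,0],[1,-0.1,0,0,0,0,0]]

```text
t: 3.7
ee_pos: [609.9, 3.0, 218.0]
orientation: [-0.114, 3.132, -0.002]
ft_force: [2.1, -4.0, 14.1]
width: 0.3
grasp_force: 7.2
```

servo_tool:
  plan:
    - [[1,-0.1,0,0,0,0,0],[1,-0.1,0,0,0,0,0]]

```text
t: 3.87
ee_pos: [601.5, 2.7, 217.8]
orientation: [-0.114, 3.133, -0.003]
ft_force: [0.7, -6.0, 13.4]
width: 0.6
grasp_force: 6.4
```

servo_tool:
  plan:
    - [[1,-0.1,0,0,0,0,0],[1,-0.1,0,0,0,0,0]]

```text
t: 4.03
ee_pos: [591.9, 2.8, 216.4]
orientation: [-0.114, 3.137, -0.002]
ft_force: [-1.2, -1.9, 1.8]
width: 0.6
grasp_force: 1.3
```

```bash
python3 look.py c2
```

```text
(no output)
```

View pics/c2.png

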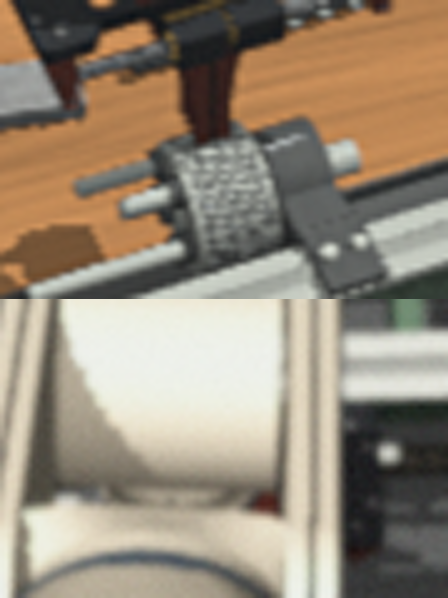

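The longest rod has climbed the far side, with its tip now at crop (35,290). I'll lift off, go back and check.

servo_tool:
  plan:
    - [[1,0,0,0.2,0,0,0],[1,0.43,0,0.05,0,0,0],[1,0.43,0.02,0,0,0,0],[1,0,0,0,0,0,0],[1,0,0,0,0,0,0]]

```text
t: 4.55
ee_pos: [626.0, 4.7, 224.9]
orientation: [-0.114, 3.139, 0.0]
ft_force: [-1.2, -0.5, -0.5]
width: 0.3
grasp_force: 0.0
```

```bash
python3 look.py c3; python3 - <<'E'
from h import *
# predicted scene crop position of long tip for angles
t=.068;c=np.array([609,.5,103])
for a in(0,.63,1.257,1.885,2.513):
    X=c+[24*np.sin(a)*np.cos(t)+106*np.sin(t),24*np.sin(a)*np.sin(t)-106*np.cos(t),24*np.cos(a)]
    print(a,(proj("scene",X)[0]-[270,170])*4.98)
E
```

```text
0 [  4.482 224.1  ]
0.63 [ 14.442 251.49 ]
1.257 [ 21.912 279.876]
1.885 [ 24.402 297.306]
2.513 [ 20.418 297.804]
```

View pics/c3.png

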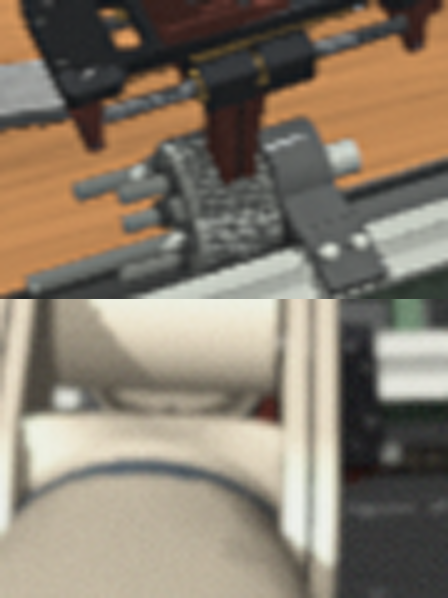

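The drum is now at 1.257: tip at crop (32,282), against a predicted (30,282) with the offset seen before. I'll repeat the same stroke.

servo_tool:
  plan:
    - [[1,0,0,-0.15,0,0,0],[1,0,0,-0.05,0,0,0],[1,0,0,-0.03,0,0,0],[1,0,0,-0.02,0,0,0],[1,0,0,0,0,0,0]]

```text
t: 5.07
ee_pos: [626.9, 4.5, 217.0]
orientation: [-0.113, 3.135, 0.0]
ft_force: [1.1, 1.7, 13.3]
width: 0.2
grasp_force: 6.1
```

servo_tool:
  plan:
    - [[1,-0.06,0,0,0,0,0],[1,-0.1,0,0,0,0,0],[1,-0.1,0,0,0,0,0],[1,-0.1,0,0,0,0,0]]

```text
t: 5.4
ee_pos: [613.6, 4.0, 218.0]
orientation: [-0.114, 3.132, -0.002]
ft_force: [2.2, -3.0, 16.3]
width: 0.8
grasp_force: 7.8
```

servo_tool:
  plan:
    - [[1,-0.1,0,0,0,0,0],[1,-0.1,0,0,0,0,0],[1,-0.1,0,0,0,0,0]]

```text
t: 5.65
ee_pos: [601.1, 3.6, 217.8]
orientation: [-0.114, 3.133, -0.003]
ft_force: [0.3, -5.3, 13.6]
width: 0.5
grasp_force: 7.0
```

servo_tool:
  plan:
    - [[1,-0.1,0,0,0,0,0],[1,-0.1,0,0,0,0,0]]

```text
t: 5.82
ee_pos: [591.3, 3.6, 216.2]
orientation: [-0.114, 3.138, -0.002]
ft_force: [-1.6, -1.6, 1.8]
width: 0.6
grasp_force: 1.3
```

Lift clear, well away from the drum, and look.

servo_tool:
  plan:
    - [[1,0,0,0.2,0,0,0],[1,0,0,0.8,0,0,0],[1,-0.9,0,0.4,0,0,0],[1,-0.9,0,0.4,0,0,0],[1,-0.9,0,0.2,0,0,0]]

```text
t: 6.23
ee_pos: [482.4, 4.6, 296.5]
orientation: [-0.114, 3.138, 0.0]
ft_force: [0.0, 0.2, 0.7]
width: 0.4
grasp_force: 0.0
```

servo_tool:
  plan:
    - [[1,-0.9,0,0,0,0,0],[1,-0.9,0,0,0,0,0],[1,0,0,0,0,0,0],[1,0,0,0,0,0,0],[1,0,0,0,0,0,0]]

```text
t: 6.65
ee_pos: [412.1, 4.5, 295.7]
orientation: [-0.114, 3.138, 0.0]
ft_force: [0.9, 1.1, 0.3]
width: 0.7
grasp_force: 0.0
```

```bash
python3 look.py c4
```

```text
(no output)
```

View pics/c4.png

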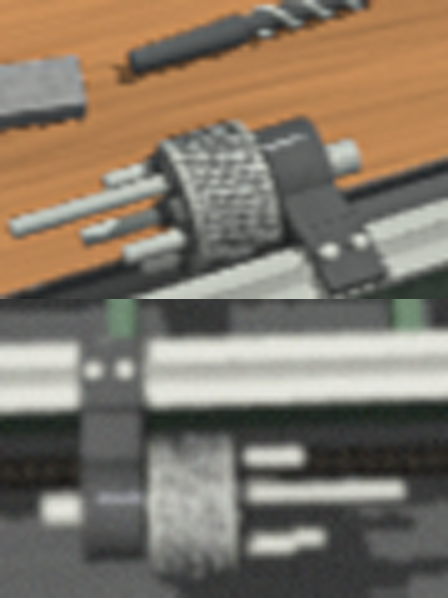

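The longest rod is on top: scene tip at crop (13,226), against a predicted (12,226). The top view shows it running along the drum's centreline, with the arm clear.

```bash
python3 -c "from workcell import close_job; print(close_job())"
```

```text
the job is handed in; nothing more can be done
None
```

I indexed the drum two clicks with the closed fingertips. In the last pictures the longest rod stands at the top and the finger is clear of the drum. I handed the job in at about 6.7 s, and no verdict came back.

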